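# Unstack the film canisters and loader onto their display places

### The job

Take the stack on the alcove's display top apart: stand each blue canister upright in the middle of the coaster that has the colour of its lid, and put the aluminium film loader in the middle of the grey felt mat, square with it. Set things down rather than drop them, let no canister tip over, and leave the blower bulb and the black box where they are.

Things in the scene. Friction and masses are not known exactly. Their poses are not given: they have to be found in the camera images.
- loader: Film loader: closed aluminium box 116 long (own x) x 60 wide (own y) x 42 mm tall, flat top, thin hinge and small black knob on its ends; about 0.3 kg; its lid stays shut. Loose, the bottom of the stack. Origin: centre of its underside, z up. Either way round is the same.
- canister_red: Blue upright film canister, 34 mm diameter, 50 mm tall, with a flat red lid (top 12 mm); about 40 g. At the start the top of the stack: it stands across the lids of the other two, midway between them, its underside 92 mm above the table. Origin: centre of its underside, z up (axis).
- canister_white: Blue upright film canister, 34 mm diameter, 50 mm tall, with a flat white lid (top 12 mm); about 40 g. At the start it stands on the loader's top, 23 mm from the loader's centre along the loader's long axis, on either side (underside 42 mm above the table). Origin: centre of its underside, z up (axis).
- canister_yellow: Blue upright film canister, 34 mm diameter, 50 mm tall, with a flat yellow lid (top 12 mm); about 40 g. At the start it stands on the loader's top, 23 mm from the loader's centre along the loader's long axis, on either side (underside 42 mm above the table). Origin: centre of its underside, z up (axis).
- coaster_red: Flat round red coaster, 58 mm diameter, 4 mm thick, fixed on the table: the place of the canister with the red lid. Origin: centre of its underside, on the table; its top is 4 mm higher.
- coaster_white: Flat round white coaster, 58 mm diameter, 4 mm thick, fixed on the table: the place of the canister with the white lid. Origin: centre of its underside, on the table; its top is 4 mm higher.
- coaster_yellow: Flat round yellow coaster, 58 mm diameter, 4 mm thick, fixed on the table: the place of the canister with the yellow lid. Origin: centre of its underside, on the table; its top is 4 mm higher.
- mat: Grey felt mat, 140 long (own x) x 84 wide (own y) x 3 mm thick, fixed on the table: the place of the film loader. Origin: centre of its underside, on the table.
- blower: Grey blower bulb standing upright, orange band, black rubber tip up: 52 mm diameter, 84 mm tall. Loose bystander, to be left alone. Origin: centre of its underside, z up.
- black_box: Black plastic box with a grey clasp and steel button on the side facing the robot, 75 (own x) x 110 (own y) x 45 mm tall, shut. Loose bystander, to be left alone. Origin: centre of its underside.
Mind the look-alikes: they are no part of the job. There is more than one size of the coaster_yellow; the one meant has the size given above.

How it is judged (in metres and radians):
At the end, for the whole second after the job is handed in: Each canister stands upright (within 0.1 rad) on the coaster of its lid's colour, centred within 12 mm; the loader lies flat on the grey mat, its centre within 12 mm of the mat's along each of the mat's axes and its long axis within 0.17 rad of the mat's (either way round); all released and at rest (horizontal distance between canister_red and coaster_red below 0.012 m and z of canister_red in the frame of coaster_red between 0.001 and 0.007 m and angle between each of canister_red, canister_white, canister_yellow, loader's own z axis and vertical below 0.1 rad and linear speed of each of canister_red, canister_white, canister_yellow, loader below 0.02 m/s and horizontal distance between canister_white and coaster_white below 0.012 m and z of canister_white in the frame of coaster_white between 0.001 and 0.007 m and horizontal distance between canister_yellow and coaster_yellow below 0.012 m and z of canister_yellow in the frame of coaster_yellow between 0.001 and 0.007 m and x of loader in the frame of mat between -0.012 and 0.012 m and y of loader in the frame of mat between -0.012 and 0.012 m and z of loader in the frame of mat between 0.0005 and 0.006 m and angle between the x axis of loader and the x axis of mat, either way round below 0.17 rad); the robot touches nothing.
It fails at once if a canister was tipped over (over 40 degrees) (angle between any of canister_red, canister_white, canister_yellow's own z axis and vertical above 0.7 rad).
It fails at once if a canister or the loader was dropped or thrown (over 0.7 m/s while out of the fingers) ((linear speed of canister_red above 0.7 m/s and contact force between the fingers and canister_red below 0.05 N) or (linear speed of canister_white above 0.7 m/s and contact force between the fingers and canister_white below 0.05 N) or (linear speed of canister_yellow above 0.7 m/s and contact force between the fingers and canister_yellow below 0.05 N) or (linear speed of loader above 0.7 m/s and contact force between the fingers and loader below 0.05 N)).
It fails at once if the blower bulb was shifted (over 20 mm) or tipped (distance of blower from where it was at the start of the episode above 0.02 m or angle between blower's own z axis and vertical above 0.4 rad).
It fails at once if the black box was shifted (over 20 mm) or tipped (distance of black_box from where it was at the start of the episode above 0.02 m or angle between black_box's own z axis and vertical above 0.4 rad).
It also fails if it takes over 125 s, if anything falls off the work surface, if the arm or the gripper's body presses on something with over 40 N, if the wrist force passes 120 N, or if a joint passes its speed limit or range.

### The arm

A 6-joint arm with a two-finger parallel gripper is mounted at the origin on the work surface. World frame = base frame: x ahead of the robot, y to its left, z up, the work surface at z = 0. Lengths are in mm, angles in degrees, forces in N, time in s.
With the tool pointing down it reaches from about 350 to 850 mm from the base axis. Payload 8.1 kg.
Tool frame: the origin (TCP) lies between the finger pads; the fingertips stand ahead of it and the grasp point (between the pads) lies 2 mm behind it (nose_length is the z of the fingertips in the tool frame, in mm); z points along the fingers, y is the direction in which the jaws open and shut (so a half turn about z gives the same grasp; the last joint's range is limited). The gripper opens to 85 mm and grips with 20 to 120 N. Pads are 22 mm wide; open, the fingers measure 114 mm over their backs; the gripper's body (76 mm by 85 mm) begins 54 mm behind the grasp point. The pads swing forward as they close: fully open they stand 13 mm farther back than shut.
Start: joints at [-75.367, 7.471, 85.268, -0, 87.261, -4.893], TCP at [200.565, -565.49, 209.092] pointing down, gripper open.
Joint ranges: [-169.43, 169.43], [-51.17, 129.36], [1.28, 143.12], [-76.62, 256.62], [0, 156.53], [-152.29, 152.29]. Speed limits (degrees/s): [136.94, 136.94, 159.86, 180, 180, 180].

### API

Orientations are given as [roll, pitch, yaw] about the fixed x, y, z axes, in that order (R = Rz(yaw) Ry(pitch) Rx(roll)).
In Python, from bench import * gives the robot as it stands.
- The arm moves only by the tool jog_arm, never from a script. Its argument "plan" is a list of rows, each a list of 3 entries, a list of its own where there are three numbers: the turn, a rotation vector about the tool's x, y, z in degrees, then the shift along the tool's x, y, z in m, then the gripper's target within -1 to 1 (fully open at 1, half-way at 0, shut at -1). A call has 1 to 12 rows; each row is the pose to reach, as a shift and turn from the pose commanded when the call began, along the tool's axes at that moment; what a row does not reach only later rows make up. A row lasts 1/8 s, in which the tool goes at most 62.5 mm and 10.7 degrees, less where a joint would pass 70% of its speed; a pose out of reach is approached as far as the arm can. A call with a gripper value outside its range is refused whole. The fingers move at their own pace and stop on an object; "force" is the grip in N (left out, the last holds). Time passes only in rows, so rows that repeat a pose let the fingers close. It gives the time, the measured TCP pose, the force and the opening at its end, in the units of the state.
- sense(): the state, without advancing time (a new reading comes with each control period).
- snapshot(name): name is "side" or "top" or "wrist"; returns (picture, depth): 384x512x3 uint8, blue, green, red; 384x512 float32, mm along the optical axis (not along the pixel's ray), 0 where there is no reading.
- camera_info(name): a dict with "fov_y" (degrees; the focal length in pixels is half the picture's height over the tangent of half this angle, whatever the lens; pixels are square), "cx", "cy" (the principal point, pixels), "origin" and "orientation" of the camera in the world. Camera axes: x right, y down, z forward; pixel columns grow to the right and rows downward; lengths in mm; the calibration is good to about 2 mm. A picture is of the moment at which its call begins: read the wrist's pose just before it. camera_info takes no time and is no camera call; for the wrist camera it gives the pose at the moment of the call.
- hand_in(): hands the job in, once; it reports no verdict.
The state is a dict: "time": time; "joint_pos": joint angles; "qd": joint speeds; "joint_efforts": joint torques, N m; "tool_pos": TCP position; "tcp_rot": TCP orientation; "ft_force": force on the tool from outside, world axes, zero at the start; "wrist_torque": the same for the moment, N m; "finger_gap": finger opening in mm.
Only numpy, scipy, OpenCV 4.12 (cv2) and the standard library are available. Lean on these libraries where they do the work, as an engineer would, in place of code of your own. Each camera call takes 0.05 s, during which the arm holds its last target.

## Working session

There is one attempt and no reset: what is moved stays moved. The work goes in short steps, Python scripts to look and compute and a tool call to move; the robot and the scene stay as the last step left them, time stands still between calls to the robot, and variables do not carry over. Pictures are saved under pics/ and viewed, and the job is handed in when it is done.

Besides the shell and the picture viewer there is one more tool, called after ">>>" as name(argument=value, ...) on one line, values as JSON. jog_arm: Moves the arm, as the interface text tells. Its arguments: {"type":"object","properties":{"plan":{"type":"array","items":{"type":"array"}},"force":{"type":"number"}},"required":["plan"]}

```bash
ls; mkdir -p pics; python3 - <<'E'
from bench import *
import cv2,numpy as np
print(sense())
for n in ["side","top","wrist"]:
    print(n,camera_info(n))
    p,d=snapshot(n); cv2.imwrite(f"pics/{n}0.png",p); np.save(f"pics/{n}0.npy",d)
E
```

```text
pics
{'time': 0.0, 'joint_pos': array([-7.53665266e+01,  7.51534457e+00,  8.53309083e+01, -6.08251853e-04,
        8.72609579e+01, -4.89328172e+00]), 'qd': array([ 0.06250422,  0.05060164, -0.02874882, -0.04156347, -0.06230227,
       -0.02377242]), 'joint_efforts': array([ 1.97832342e-03, -5.69405723e+01, -5.00545406e+01,  1.36505651e-04,
        1.52164930e-02, -1.18570472e-05]), 'tool_pos': array([ 200.41103497, -564.90327622,  208.02639041]), 'tcp_rot': array([-1.79893128e+02, -8.53979709e-03,  1.95267768e+01]), 'ft_force': array([-0.11602285,  0.04609019, -0.24117737]), 'wrist_torque': array([-0.00162676,  0.04075842, -0.00173363]), 'finger_gap': 85.40770298075635}
side {'fov_y': 51.27285337715188, 'cx': 256.85933647889254, 'cy': 192.4118461423276, 'origin': array([ 352.61426036, -791.09607308,  697.76172148]), 'orientation': array([-125.60745853,    0.62336578,  -18.02712296])}
top {'fov_y': 53.78296742847775, 'cx': 255.72645236799806, 'cy': 194.52534159737337, 'origin': array([ 482.45068133,  -20.07324221, 1131.23996709]), 'orientation': array([-1.71517293e+02, -5.64750584e-02, -9.11594033e+01])}
wrist {'fov_y': 60.37066760636321, 'cx': 253.71288208997646, 'cy': 192.30491409823247, 'origin': array([ 265.86140779, -542.06067725,  373.62587488]), 'orientation': array([ 1.64418927e+02,  8.05625625e-02, -7.04687850e+01])}
```

View pics/side0.png

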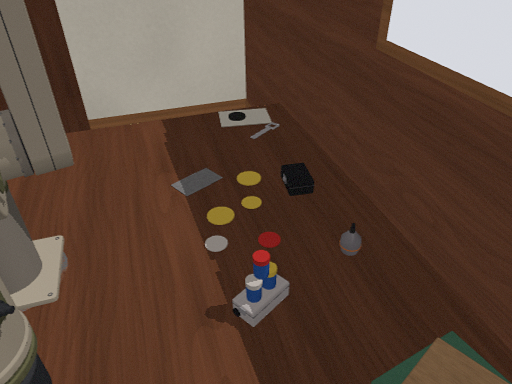

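View pics/top0.png

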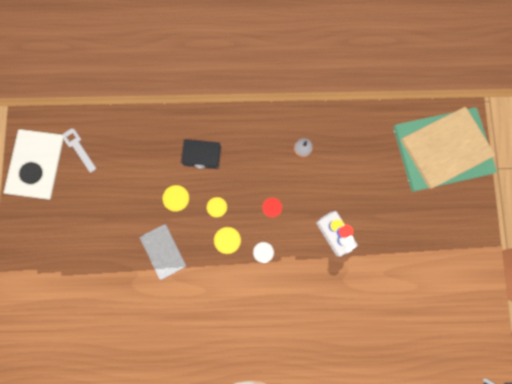

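View pics/wrist0.png

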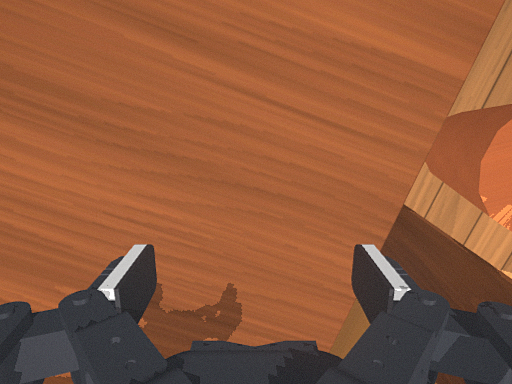

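```bash
cat > h.py <<'E'
import cv2,numpy as np
from scipy.spatial.transform import Rotation as Ro
def proj(ci,uv,z=None,depth=None,H=384):
    uv=np.atleast_2d(np.asarray(uv,float)); f=H/2/np.tan(np.radians(ci['fov_y']/2))
    r=np.c_[(uv[:,0]-ci['cx'])/f,(uv[:,1]-ci['cy'])/f,np.ones(len(uv))]
    R=Ro.from_euler('xyz',ci['orientation'],degrees=True).as_matrix(); w=r@R.T; o=np.array(ci['origin'])
    s=(z-o[2])/w[:,2] if depth is None else np.atleast_1d(depth)
    return o+w*s[:,None]
def cloud(ci,d):
    v,u=np.mgrid[0:384,0:512]; P=proj(ci,np.c_[u.ravel(),v.ravel()],depth=d.ravel().astype(float)).reshape(384,512,3)
    P[d==0]=np.nan; return P
def masks(p):
    h=cv2.cvtColor(p,cv2.COLOR_BGR2HSV).astype(int); H,S,V=h[...,0],h[...,1],h[...,2]
    return dict(red=((H<4)|(H>175))&(S>200)&(V>90),yellow=(H>22)&(H<35)&(S>150)&(V>100),
      white=(S<40)&(V>150),grey=(S<60)&(V>60))
def blobs(m,amin=30):
    n,l,s,c=cv2.connectedComponentsWithStats(m.astype(np.uint8))
    return [(l==i,s[i],c[i]) for i in range(1,n) if s[i][4]>=amin]
E
python3 - <<'E'
from bench import *
from h import *
np.set_printoptions(precision=1,suppress=True)
for n in ["top","side"]:
    p=cv2.imread(f"pics/{n}0.png");d=np.load(f"pics/{n}0.npy");ci=camera_info(n);P=cloud(ci,d)
    for k,m in masks(p).items():
        for b,s,c in blobs(m,40):
            q=P[b]; zz=np.nanmedian(q[:,2])
            if zz>250 or s[4]>3000: continue
            print(n,k,s[4],c,np.nanmedian(q,0),"z0-ray",proj(ci,c,4)[0], "extent",np.nanpercentile(q,97,axis=0)-np.nanpercentile(q,3,axis=0))
    if n=="top":
        for (u,v) in [(201,153),(303,147),(338,222),(345,231),(200,80),(200,100),(200,106),(450,150)]: print(u,v,P[v,u])
E
```

```text
top yellow 546 [175.4 197.7] [645.1 217.    5.7] z0-ray [645.8 217.1   4. ] extent [68.8 68.6  9.6]
top yellow 324 [216.4 206.7] [615.4  94.8   4.2] z0-ray [615.9  93.9   4. ] extent [51.5 51.3  9.5]
top yellow 58 [336.1 224.1] [ 551.2 -242.4   92.6] z0-ray [ 556.7 -262.     4. ] extent [19.  25.3  6.3]
top yellow 567 [226.9 240. ] [516.4  63.1   5.6] z0-ray [516.3  63.5   4. ] extent [69.9 67.9 10.7]
top white 182 [303.1 147. ] [ 780.6 -165.1   48.2] z0-ray [ 794.9 -172.9    4. ] extent [40.7 41.3 26.5]
top white 727 [335.5 235.3] [ 513.5 -247.3   42.5] z0-ray [ 523.6 -258.5    4. ] extent [112.   92.1  92.2]
top white 1359 [162.4 251.5] [487.  253.7   3.7] z0-ray [486.6 253.5   4. ] extent [128.  103.9   7.9]
top white 331 [263. 252.] [479.  -42.7   4.6] z0-ray [479.1 -42.6   4. ] extent [52.1 52.7  9.4]
top grey 75 [477.3 120.7] [ 864.6 -709.9   21.5] z0-ray [ 868.1 -716.6    4. ] extent [87.1 50.1 26. ]
top grey 151 [418.8 149.2] [ 788.8 -511.6   22.1] z0-ray [ 780.9 -527.4    4. ] extent [230.7 147.7  14.5]
top grey 70 [402.1 157.2] [ 757.7 -471.7    9. ] z0-ray [ 756.8 -474.1  
[... 1526 characters left out ...]
 ] [ 509.1 -274.1   91.3] z0-ray [ 531.5 -200.7    4. ] extent [27.7 13.5  4.1]
side grey 791 [248.8 119.5] [779.4 619.8   5. ] z0-ray [769.7 618.7   4. ] extent [192.4 233.9   8.5]
side grey 692 [196.1 181.4] [484.9 251.5   2.3] z0-ray [484.9 249.2   4. ] extent [129.9 104.4   5.5]
side grey 315 [350.4 240.3] [ 778.8 -180.1   42.7] z0-ray [ 805.4 -143.5    4. ] extent [40.5 34.  33.9]
side grey 301 [215.9 243.2] [478.9 -43.    3.1] z0-ray [478.7 -43.9   4. ] extent [51.2 51.8  5.6]
side grey 57 [348.5 252.3] [ 776.2 -185.4    7.8] z0-ray [ 780.  -180.5    4. ] extent [31.9 21.9 15. ]
side grey 1505 [259.9 298.9] [ 512.3 -275.4   39.9] z0-ray [ 528.6 -247.1    4. ] extent [114.3  63.9  88.7]
```

```bash
cat >> h.py <<'E'
def go(s,tgt,yaw):
    """s: state; prints turn about tool z and shift in tool axes [m] to reach tgt (down, yaw)."""
    R=Ro.from_euler('xyz',s['tcp_rot'],degrees=True); T=Ro.from_euler('xyz',[180,0,yaw],degrees=True)
    rv=(R.inv()*T).as_rotvec(degrees=True); sh=R.inv().apply(np.array(tgt)-s['tool_pos'])/1000
    return np.round(rv,2),np.round(sh,4)
E
python3 - <<'E'
import bench
from bench import *
from h import *
np.set_printoptions(precision=4,suppress=True)
print([k for k in dir(bench) if 'nose' in k.lower()])
s=sense();ci=camera_info('wrist')
print("centre ray at z=0:",proj(ci,[ci['cx'],ci['cy']],0), s['tool_pos'])
P=cloud(camera_info('top'),np.load('pics/top0.npy')); 
P2=cloud(camera_info('side'),np.load('pics/side0.npy'))
for Q in (P,P2):
    m=(abs(Q[...,0]-530)<90)&(abs(Q[...,1]+260)<90)
    t=m&(Q[...,2]>33)&(Q[...,2]<50)
    r=cv2.minAreaRect(Q[t][:,:2].astype(np.float32)); print("loader",t.sum(),r)
    for lo,hi in ((84,100),(134,152)):
        t=m&(Q[...,2]>lo)&(Q[...,2]<hi); print(lo,t.sum(),np.nanmedian(Q[t],0),np.nanmin(Q[t],0),np.nanmax(Q[t],0))
    p=Q; m=(abs(Q[...,0]-486)<110)&(abs(Q[...,1]-253)<110)
b=[x for x in blobs(masks(cv2.imread('pics/top0.png'))['grey'],1000)]
for x in b: 
    uv=np.argwhere(x[0])[:,::-1]; print("mat?",cv2.minAreaRect(proj(camera_info('top'),uv,3)[:,:2].astype(np.float32)))
b=[x for x in blobs(masks(cv2.imread('pics/side0.png'))['grey'],600)]
for x in b: 
    uv=np.argwhere(x[0])[:,::-1]; print("mat?",cv2.minAreaRect(proj(camera_info('side'),uv,3)[:,:2].astype(np.float32)))
print(go(s,[470,-290,330],0))
E
```

```text
['nose_length']
centre ray at z=0: [[ 167.4924 -576.5325    0.    ]] [ 200.4386 -565.0422  208.2697]
loader 517 ((529.2431030273438, -254.5733184814453), (121.10914611816406, 60.5504264831543), 29.327800750732422)
84 201 [ 537.3008 -251.7001   92.6246] [ 493.4766 -281.6744   84.1262] [ 564.9142 -227.2176   99.9672]
134 138 [ 529.015  -254.7559  142.5768] [ 513.46   -271.2097  134.9478] [ 544.9827 -238.8016  147.6128]
loader 860 ((527.3772583007812, -257.0843505859375), (118.78214263916016, 60.55602264404297), 28.672130584716797)
84 318 [ 514.1756 -265.0299   91.0699] [ 491.4677 -283.7942   84.1735] [ 563.9032 -231.0788   99.9435]
134 210 [ 527.5404 -257.7846  140.9426] [ 511.6953 -272.4672  134.0128] [ 545.2721 -237.7764  143.5284]
mat? ((762.8346557617188, 591.5548706054688), (261.8812561035156, 227.31875610351562), 81.65983581542969)
mat? ((487.2063903808594, 253.74301147460938), (142.1517791748047, 86.24293518066406), 26.596542358398438)
mat? ((-279.98828125, 2170.990234375), (219.39889526367188, 3504.9384765625), 9.633631706237793)
mat? ((760.0148315429688, 2315.981689453125), (1556.1290283203125, 2941.9091796875), 6.884683132171631)
mat? ((2463.58740234375, 1646.18896484375), (2418.023193359375, 931.18310546875), 44.75107955932617)
mat? ((763.3316650390625, 593.3615112304688), (262.4977111816406, 225.09925842285156), 82.06725311279297)
mat? ((487.8968200683594, 252.76925659179688), (140.8140869140625, 85.37921142578125), 27.64726448059082)
mat? ((39.12409973144531, 68.35098266601562), (144.88072204589844, 684.1294555664062), 9.63363265991211)
mat? ((529.681396484375, -229.11842346191406), (143.29888916015625, 104.58733367919922), 29.487703323364258)
(array([-0.08,  0.01, 19.53]), array([ 0.346 , -0.1693, -0.1215]))
```

```bash
python3 - <<'E'
from bench import *
from h import *
import bench
print(bench.nose_length() if callable(bench.nose_length) else bench.nose_length)
print(go(sense(),[528.5,-256,250],29))
E
```

```text
17.0
(array([-0.08, -0.01, -9.47]), array([ 0.4125, -0.1817, -0.0414]))
```

>>> jog_arm(plan=[[[0,0,-9.5],[0.4125,-0.1817,-0.0414],1],[[0,0,-9.5],[0.4125,-0.1817,-0.0414],1],[[0,0,-9.5],[0.4125,-0.1817,-0.0414],1],[[0,0,-9.5],[0.4125,-0.1817,-0.0414],1],[[0,0,-9.5],[0.4125,-0.1817,-0.0414],1],[[0,0,-9.5],[0.4125,-0.1817,-0.0414],1],[[0,0,-9.5],[0.4125,-0.1817,-0.0414],1],[[0,0,-9.5],[0.4125,-0.1817,-0.0414],1],[[0,0,-9.5],[0.4125,-0.1817,-0.0414],1],[[0,0,-9.5],[0.4125,-0.1817,-0.0414],1],[[0,0,-9.5],[0.4125,-0.1817,-0.0414],1]], force=30)

```text
time: 1.52
tool_pos: [527.5, -257.7, 250.3]
tcp_rot: [-180.0, 0.0, 28.9]
ft_force: [-0.8, 0.3, -0.6]
finger_gap: 85.3
```

```bash
cat > w.py <<'E'
from bench import *
from h import *
import sys
np.set_printoptions(precision=2,suppress=True)
s=sense();ci=camera_info('wrist'); p,d=snapshot('wrist'); n=sys.argv[1]
cv2.imwrite(f'pics/{n}.png',p); np.save(f'pics/{n}.npy',d)
print(s['time'],s['tool_pos'],s['tcp_rot'],s['finger_gap'],s['ft_force'])
P=cloud(ci,d)
for k,m in masks(p).items():
    for b,st,c in blobs(m,150):
        if k=='grey': continue
        q=P[b]; print(k,st[4],c,np.nanmedian(q,0),"ray@med z",proj(ci,c,np.nanmedian(q[:,2]))[0])
        r=cv2.minAreaRect(q[~np.isnan(q[:,0])][:,:2].astype(np.float32)); print("    rect",np.round(r[0],1),np.round(r[1],1),round(r[2],1))
x,y=float(sys.argv[2]),float(sys.argv[3])
m=(abs(P[...,0]-x)<80)&(abs(P[...,1]-y)<80)
for lo,hi in ((36,48),(87,97),(136,148)):
    t=m&(P[...,2]>lo)&(P[...,2]<hi)
    if t.sum()>50: print(lo,t.sum(),cv2.minAreaRect(P[t][:,:2].astype(np.float32)), cv2.minEnclosingCircle(P[t][:,:2].astype(np.float32)))
E
python3 w.py w1 528 -256
```

```text
1.525 [ 527.54 -257.69  250.27] [-179.99    0.03   28.9 ] 85.2837065404602 [-0.81  0.29 -0.59]
red 1703 [145.84  16.86] [608.42 -75.48   4.73] ray@med z [608.69 -74.52   4.73]
    rect [606.2 -75.6] [40.1 57. ] 29.2
red 1097 [253.17 178.7 ] [ 531.73 -255.15  142.67] ray@med z [ 531.89 -255.09  142.67]
    rect [ 531.2 -255.4] [32.9 31.4] 24.2
yellow 2059 [15.92 32.25] [523.74  47.98   5.86] ray@med z [522.83  47.77   5.86]
    rect [521.6  46. ] [71.3 40.8] 17.2
yellow 756 [252.87 142.21] [ 553.53 -242.01   92.66] ray@med z [ 553.37 -242.82   92.66]
    rect [ 553.5 -242.9] [27.3 31.4] 28.8
white 1856 [ 78.41 104.52] [481.92 -42.4    4.64] ray@med z [481.9  -42.21   4.64]
    rect [481.5 -42.4] [56.7 56.7] 65.3
white 3023 [253.26 149.28] [ 549.12 -247.53   42.64] ray@med z [ 541.18 -249.91   42.64]
    rect [ 530.8 -255.5] [122.5  59.4] 29.6
white 730 [119.38 271.97] [ 515.44 -211.29  313.58] ray@med z [ 516.09 -211.42  313.58]
    rect [ 513.5 -210.5] [5.8 8.7] 23.3
white 742 [387.58 271.26] [ 560.71 -293.06  312.74] ray@med z [ 560.76 -292.74  312.74]
    rect [ 523.5 -383. ] [199.7  11.6] 69.7
36 2812 ((530.3763427734375, -255.58401489257812), (121.5759048461914, 60.1113166809082), 29.68170928955078) ((530.9282836914062, -255.51573181152344), 63.851932525634766)
87 1015 ((530.6195678710938, -255.14459228515625), (79.09732055664062, 32.59008026123047), 29.602022171020508) ((530.5643920898438, -255.04786682128906), 39.54866027832031)
136 1221 ((530.8373413085938, -255.52685546875), (33.867645263671875, 32.52893829345703), 28.612606048583984) ((530.6207885742188, -255.27784729003906), 17.069643020629883)
```

View pics/w1.png

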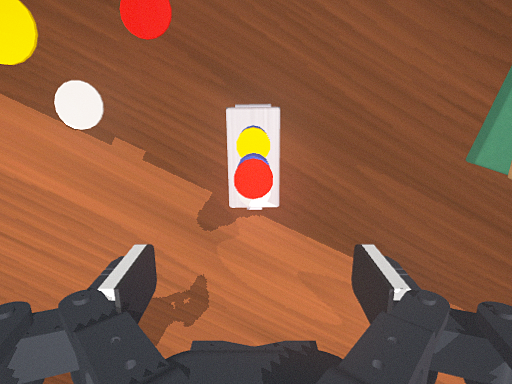

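```bash
python3 - <<'E'
from bench import *
from h import *
print(go(sense(),[529.8,-255.7,118],29.5))
E
```

```text
(array([-0.01,  0.02, -0.59]), array([ 0.0028, -0.0006,  0.1324]))
```

>>> jog_arm(plan=[[[0,0,-0.6],[0.0028,-0.0006,0.06],1],[[0,0,-0.6],[0.0028,-0.0006,0.1],1],[[0,0,-0.6],[0.0028,-0.0006,0.1324],1],[[0,0,-0.6],[0.0028,-0.0006,0.1324],1],[[0,0,-0.6],[0.0028,-0.0006,0.1324],1],[[0,0,-0.6],[0.0028,-0.0006,0.1324],1],[[0,0,-0.6],[0.0028,-0.0006,0.1324],0],[[0,0,-0.6],[0.0028,-0.0006,0.1324],-0.2],[[0,0,-0.6],[0.0028,-0.0006,0.1324],-0.4],[[0,0,-0.6],[0.0028,-0.0006,0.1324],-1],[[0,0,-0.6],[0.0028,-0.0006,0.1324],-1],[[0,0,-0.6],[0.0028,-0.0006,0.1324],-1]], force=25)

```text
time: 3.08
tool_pos: [532.8, -255.9, 121.2]
tcp_rot: [179.7, -0.2, 29.6]
ft_force: [4.2, -1.5, 11.2]
finger_gap: 0.2
```

```bash
python3 w.py w2 528 -256|head -3; python3 -c "
from bench import *;from h import *
s=sense();print(s['time'],s['tool_pos'],s['finger_gap']);print(go(s,[530,-255.5,230],29.5));print(go(s,[611.5,-72.5,230],29.5))"
```

```text
3.075 [ 532.8  -255.87  121.16] [179.7   -0.16  29.62] 0.17940716256788508 [ 4.24 -1.48 11.16]
red 662 [96.43  6.  ] [593.95 -83.78   4.62] ray@med z [594.67 -83.25   4.62]
    rect [593.9 -83.6] [11.1 42.6] 30.3
3.125 [ 533.15359315 -255.82522126  121.19081589] -0.17812262235771997
(array([ 0.32, -0.19,  0.13]), array([-0.0022, -0.0012, -0.1088]))
(array([ 0.32, -0.19,  0.13]), array([ 0.1591, -0.12  , -0.1089]))
```

View pics/w2.png

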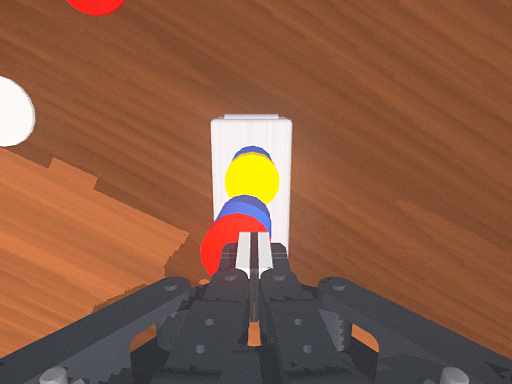

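```bash
python3 - <<'E'
from bench import *
from h import *
np.set_printoptions(precision=1,suppress=True)
p,d=snapshot('side'); ci=camera_info('side')
cv2.imwrite('pics/s2.png',cv2.resize(p[180:340,180:340],(800,600),interpolation=cv2.INTER_CUBIC)); P=cloud(ci,d)
m=masks(p)
for k in('red','white','yellow'):
  for b,st,c in blobs(m[k],15):
    q=P[b]
    if abs(np.nanmedian(q[:,0])-530)<90 and abs(np.nanmedian(q[:,1])+256)<60: print(k,st[4],c,np.nanmedian(q,0),np.nanmin(q,0),np.nanmax(q,0))
W=np.load('pics/w2.npy');P=cloud(camera_info('wrist'),W); m=masks(cv2.imread('pics/w2.png'))
for k in('red','yellow'):
  for b,st,c in blobs(m[k],100):
    q=P[b];print('wrist',k,st[4],c,np.nanmedian(q,0),np.nanmin(q,0),np.nanmax(q,0))
    q=q[~np.isnan(q[:,0])]; A=np.c_[q[:,:2]-q[:,:2].mean(0),np.ones(len(q))]; print(np.linalg.lstsq(A,q[:,2],rcond=None)[0])
p,d=snapshot('top');cv2.imwrite('pics/t2.png',cv2.resize(p[180:280,280:400],(720,600),interpolation=cv2.INTER_CUBIC))
E
```

```text
red 77 [257.2 258.3] [ 519.5 -260.5  140.2] [ 509.3 -266.2  132.8] [ 538.9 -235.9  145. ]
white 80 [253.  281.2] [ 506.9 -270.1   92.3] [ 491.4 -280.2   42.3] [ 537.  -223.5   94.3]
white 42 [246.5 307.1] [ 487.8 -287.    41.1] [ 478.2 -302.3   38.8] [ 492.1 -277.9   44.2]
yellow 112 [271.4 269.3] [ 553.4 -251.2   91. ] [ 539.4 -261.5   80.1] [ 564.1 -229.    94.2]
wrist red 662 [96.4  6. ] [594.4 -83.7   4.6] [585.9 -99.4   0.5] [609.9 -62.7   7. ]
[0.  0.  4.6]
wrist red 1436 [222.5 238.8] [ 532.5 -239.9  142.5] [ 511.4 -257.   130.9] [ 545.  -232.1  144.9]
[ -0.1  -0.1 141.7]
wrist yellow 2071 [252.1 176.9] [ 554.5 -242.3   92.6] [ 536.5 -260.8   81.3] [ 568.6 -227.7   94.8]
[-0.1 -0.  92.4]
```

View pics/s2.png

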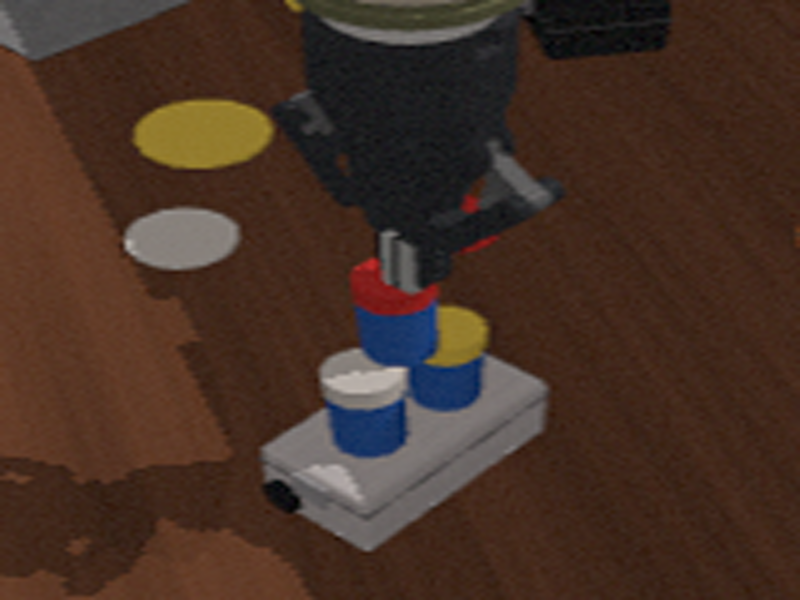

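View pics/t2.png

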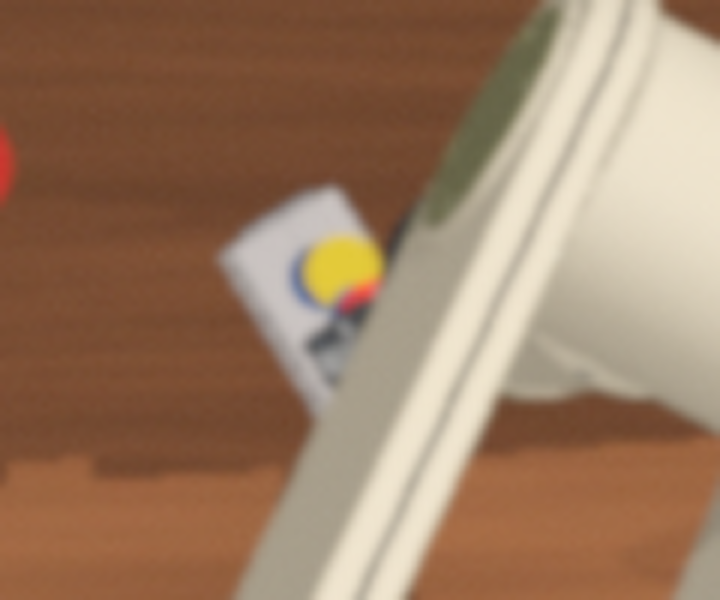

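```bash
python3 - <<'E'
from bench import *
from h import *
np.set_printoptions(precision=1,suppress=True)
ci=camera_info('wrist');W=np.load('pics/w2.npy');P=cloud(ci,W)
for u,v in [(243,236),(265,236),(243,245),(265,245),(245,270),(262,270),(230,225),(245,225),(225,260),(285,240)]: print(u,v,P[v,u],W[v,u])
s=sense();R=Ro.from_euler('xyz',s['tcp_rot'],degrees=True)
f=192/np.tan(np.radians(ci['fov_y']/2));Rc=Ro.from_euler('xyz',ci['orientation'],degrees=True)
for z in(-20,-2,0,17):
    q=Rc.inv().apply(R.apply([0,0,z])+s['tool_pos']-ci['origin']); print(z,ci['cx']+f*q[0]/q[2],ci['cy']+f*q[1]/q[2],q[2])
print(s['tool_pos'],s['joint_pos'])
p=cv2.imread('pics/w2.png');cv2.imwrite('pics/w2z.png',cv2.resize(p[180:330,160:360],(800,600),interpolation=cv2.INTER_CUBIC))
E
```

```text
243 236 [ 541.3 -245.9  152.5] 144.62474
265 236 [ 546.1 -254.3  152.5] 144.69919
243 245 [nan nan nan] 0.0
265 245 [ 546.2 -253.8  162.7] 134.7644
245 270 [ 541.1 -247.6  180.9] 117.54402
262 270 [ 544.6 -252.6  182. ] 116.277336
230 225 [ 539.4 -239.7  142.7] 153.65172
245 225 [ 543.3 -245.6  144.1] 152.24133
225 260 [ 534.6 -241.9  167.6] 131.07463
285 240 [ 512.8 -297.1   42.5] 264.08032
-20 253.12136372570635 249.82488416997376 158.75809277075464
-2 253.16626480277532 235.09289052255602 176.09569827411906
0 253.17071394414185 233.63313216869892 178.02209888560398
17 253.20497142528612 222.39329055378448 194.3965040832259
[ 533.2 -255.8  121.1] [-30.6   9.   92.9   0.   77.7  29.8]
```

View pics/w2z.png

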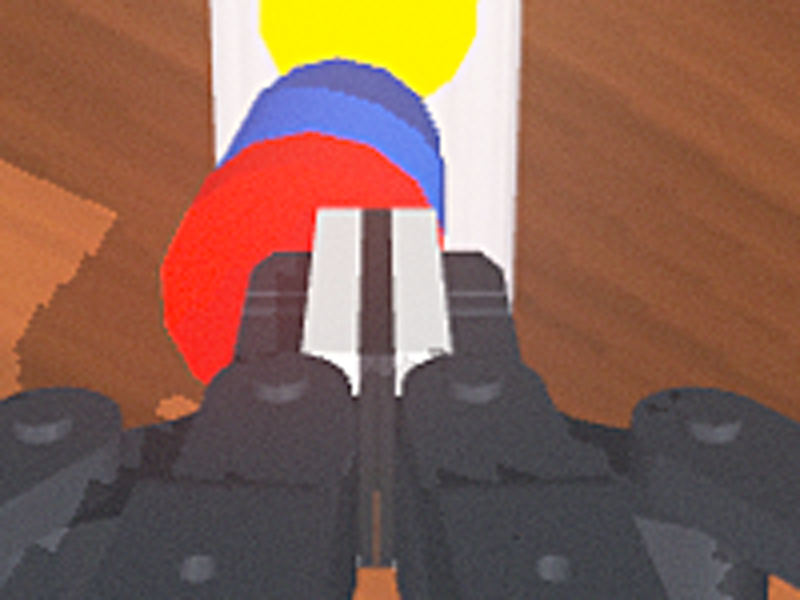

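```bash
python3 - <<'E'
from bench import *
from h import *
np.set_printoptions(precision=1,suppress=True)
R1=Ro.from_euler('xyz',[-179.99,.03,28.9],degrees=True);t1=np.array([527.54,-257.69,250.27])
s=sense();R2=Ro.from_euler('xyz',s['tcp_rot'],degrees=True);t2=s['tool_pos'];c2=camera_info('wrist')
# camera in tool frame from now
o=R2.inv().apply(c2['origin']-t2); Rc=R2.inv()*Ro.from_euler('xyz',c2['orientation'],degrees=True)
print("cam in tool",o)
for n in('w1','w2'):
    d=np.load(f'pics/{n}.npy'); f=192/np.tan(np.radians(c2['fov_y']/2))
    v,u=np.mgrid[0:384,0:512]; r=np.stack([(u-c2['cx'])/f,(v-c2['cy'])/f,np.ones_like(u)],-1)*d[...,None]
    T=Rc.apply(r.reshape(-1,3))+o; T[d.ravel()==0]=np.nan; T=T.reshape(384,512,3)
    pts=[(140,248),(152,248),(362,248),(374,248),(130,270),(380,270),(150,265),(360,265)] if n=='w1' else [(243,234),(243,240),(265,234),(265,240),(245,265)]
    for u_,v_ in pts: print(n,u_,v_,T[v_,u_])
E
```

```text
cam in tool [  69.3    0.2 -165.5]
w1 140 248 [ 12.5 -45.1 -44.6]
w1 152 248 [  9.2 -42.7 -37.5]
w1 362 248 [ 11.8  44.  -43.1]
w1 374 248 [ 11.8  48.9 -43. ]
w1 130 270 [ 12.  -43.1 -61.4]
w1 380 270 [ 12.   44.5 -61.4]
w1 150 265 [  3.4 -42.8 -41.6]
w1 360 265 [  6.   42.7 -46.4]
w2 243 234 [ 11.7  -4.5 -28.3]
w2 243 240 [ 12.6  -4.2 -36.9]
w2 265 234 [ 11.9   5.3 -28.8]
w2 265 240 [ 12.2   5.1 -36.2]
w2 245 265 [ 12.1  -2.9 -57.8]
```

>>> jog_arm(plan=[[[0,0,0],[0,0,-0.01],-1],[[0,0,0],[0,0,-0.03],-1],[[0,0,0],[-0.003,0,-0.06],1],[[0,0,0],[-0.003,0,-0.06],1],[[0,0,0],[-0.003,0,-0.06],1],[[0,0,0],[-0.003,0,-0.06],1],[[0,0,0],[-0.003,0,-0.06],1],[[0,0,0],[-0.003,0,-0.06],1]])

```text
time: 4.22
tool_pos: [527.9, -255.8, 177.6]
tcp_rot: [-180.0, 0.0, 29.6]
ft_force: [-0.2, -0.1, 0.3]
finger_gap: 85.6
```

```bash
python3 w.py w3 528 -256
```

```text
4.225 [ 527.93 -255.8   177.56] [-179.95    0.03   29.63] 85.56252417822891 [-0.23 -0.11  0.33]
red 1130 [126.26   9.98] [598.72 -80.86   4.65] ray@med z [599.73 -79.96   4.65]
    rect [598.  -80.7] [21.3 54.7] 30.2
red 1974 [250.31 205.85] [ 530.87 -252.03  142.61] ray@med z [ 530.81 -251.94  142.61]
    rect [ 529.8 -252.3] [33.2 32. ] 30.7
yellow 1254 [256.09 155.  ] [ 554.02 -242.49   92.65] ray@med z [ 554.13 -243.23   92.65]
    rect [ 554.  -243.4] [28.  32.4] 21.8
white 2768 [ 43.33 103.84] [482.16 -42.29   4.63] ray@med z [482.14 -42.32   4.63]
    rect [481.1 -42.1] [55.8 57.6] 30.5
white 3787 [257.96 150.44] [ 558.69 -240.32   42.58] ray@med z [ 551.75 -246.93   42.58]
    rect [ 524.1 -259.3] [136.8  59.5] 29.6
white 737 [119.47 271.82] [ 515.31 -209.59  240.94] ray@med z [ 516.04 -209.73  240.94]
    rect [ 513.2 -208.6] [5.6 9.6] 31.7
white 741 [387.65 271.38] [ 561.52 -290.8   240.11] ray@med z [ 561.62 -290.4   240.11]
    rect [ 537.7 -360.2] [152.8   6.1] 71.9
36 3716 ((531.60498046875, -254.893310546875), (117.68463897705078, 60.14698028564453), 29.610706329345703) ((530.4542236328125, -255.39108276367188), 64.0645751953125)
87 1437 ((530.7094116210938, -254.90609741210938), (80.10710906982422, 34.47943115234375), 28.725234985351562) ((530.8045654296875, -255.07974243164062), 40.057186126708984)
136 2154 ((529.3077392578125, -252.24514770507812), (34.04844665527344, 32.80256652832031), 29.317020416259766) ((529.5328369140625, -252.5237274169922), 17.094898223876953)
```

View pics/w3.png

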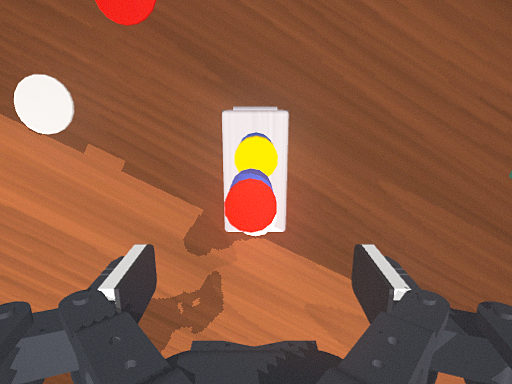

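```bash
python3 - <<'E'
from bench import *
from h import *
print(go(sense(),[529,-253,80],29.5))
E
```

```text
(array([-0.03,  0.02,  0.13]), array([ 0.0023, -0.0019,  0.0977]))
```

>>> jog_arm(plan=[[[0,0,0.1],[0.0023,-0.0019,0.03],1],[[0,0,0.1],[0.0023,-0.0019,0.065],1],[[0,0,0.1],[0.0023,-0.0019,0.0977],1],[[0,0,0.1],[0.0023,-0.0019,0.0977],1],[[0,0,0.1],[0.0023,-0.0019,0.0977],0.4],[[0,0,0.1],[0.0023,-0.0019,0.0977],0.2],[[0,0,0.1],[0.0023,-0.0019,0.0977],0],[[0,0,0.1],[0.0023,-0.0019,0.0977],-0.1],[[0,0,0.1],[0.0023,-0.0019,0.0977],-0.2],[[0,0,0.1],[0.0023,-0.0019,0.0977],-0.4],[[0,0,0.1],[0.0023,-0.0019,0.0977],-0.4],[[0,0,0.1],[0.0023,-0.0019,0.0977],-0.4]], force=25)

```text
time: 5.78
tool_pos: [529.4, -253.3, 80.7]
tcp_rot: [180.0, -0.0, 29.5]
ft_force: [-0.8, 0.8, 3.0]
finger_gap: 33.7
```

```bash
python3 w.py w4 528 -256|head -1
```

```text
5.775 [ 529.39 -253.27   80.68] [179.98  -0.01  29.53] 33.732563269131084 [-0.84  0.83  2.98]
```

View pics/w4.png

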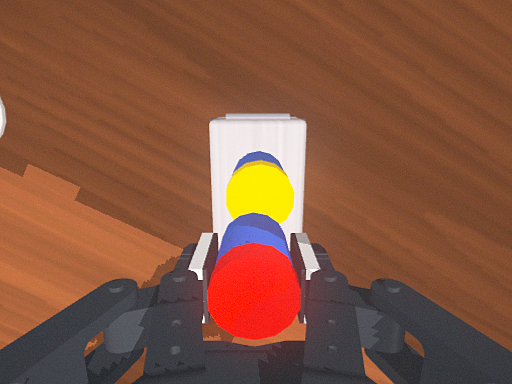

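```bash
python3 - <<'E'
from bench import *
from h import *
p=cv2.imread('pics/top0.png');b,g,r=[p[...,i].astype(int) for i in range(3)]
for x in blobs((r>150)&(g<60)&(b<60),30): print(x[1],x[2],proj(camera_info('top'),x[2],4))
print(go(sense(),[611.5,-72,160],29.5))
E
```

```text
(array([ 0.02, -0.01,  0.03]), array([ 0.1608, -0.1172, -0.0793]))
```

>>> jog_arm(plan=[[[0,0,0],[0,0,-0.02],-1],[[0,0,0],[0,0,-0.05],-1],[[0,0,0],[0,0,-0.079],-1],[[0,0,0],[0.035,-0.026,-0.079],-1],[[0,0,0],[0.07,-0.052,-0.079],-1],[[0,0,0],[0.105,-0.078,-0.079],-1],[[0,0,0],[0.135,-0.1,-0.079],-1],[[0,0,0],[0.1608,-0.1172,-0.079],-1],[[0,0,0],[0.1608,-0.1172,-0.079],-1],[[0,0,0],[0.1608,-0.1172,-0.079],-1]])

```text
time: 7.08
tool_pos: [611.3, -72.3, 160.0]
tcp_rot: [180.0, 0.0, 29.5]
ft_force: [1.0, 0.8, 0.3]
finger_gap: 33.3
```

```bash
python3 w.py w5 611 -72; python3 - <<'E'
from bench import *
from h import *
p=cv2.imread('pics/top0.png');print(p[207,272])
h=cv2.cvtColor(p,cv2.COLOR_BGR2HSV);print(h[207,272])
r=p.astype(int)
for x in blobs((r[...,2]>200)&(r[...,1]<90),30): print(x[1],x[2],proj(camera_info('top'),x[2],4))
E
```

```text
7.075 [611.32 -72.35 160.01] [179.97   0.    29.54] 33.272169743285936 [0.96 0.75 0.32]
red 2584 [253.39 168.89] [614.74 -70.53   4.69] ray@med z [614.7  -70.53   4.69]
    rect [614.  -71.1] [56.9 56.7] 28.1
red 6975 [253.86 291.67] [614.66 -70.86 221.83] ray@med z [614.66 -70.77 221.83]
    rect [ 539.7 -121.1] [209.   33.7] 34.1
yellow 305 [8.07 7.51] [634.29 186.02   5.59] ray@med z [634.01 185.61   5.59]
    rect [633.9 187.8] [11.6 27.4] 58.3
yellow 3252 [99.22 78.23] [618.61  94.67   4.66] ray@med z [618.66  94.72   4.66]
    rect [617.7  94.6] [56.9 57.4] 29.9
yellow 4442 [ 89.32 184.63] [520.24  64.11   5.9 ] ray@med z [520.26  64.2    5.9 ]
    rect [518.7  63.9] [75.3 75.7] 70.7
white 497 [200.1  255.01] [611.64 -48.67 210.21] ray@med z [611.96 -48.65 210.21]
    rect [610.5 -49.3] [4.4 5.3] 32.8
white 375 [306.93 254.78] [632.  -84.5 210.1] ray@med z [632.16 -84.24 210.1 ]
    rect [631.  -84.4] [4.2 6. ] 74.0
white 1297 [161.93 256.53] [483.91 -32.99   4.6 ] ray@med z [483.76 -32.56   4.6 ]
    rect [531.2 -36. ] [ 36.2 154.7] 84.9
white 813 [366.2  273.91] [ 577.88 -220.77   19.3 ] ray@med z [ 578.59 -225.16   19.3 ]
    rect [ 593.5 -178.9] [181.5  44. ] 73.5
white 180 [380.76 378.33] [ 520.86 -253.15   87.46] ray@med z [ 520.32 -254.12   87.46]
    rect [ 573.2 -186.7] [177.1  15.9] 51.5
[ 74  82 255]
[  1 181 255]
[263 199  18  17 245] [271.75510204 206.92653061] [[611.99295244 -71.83597321   4.        ]]
```

View pics/w5.png

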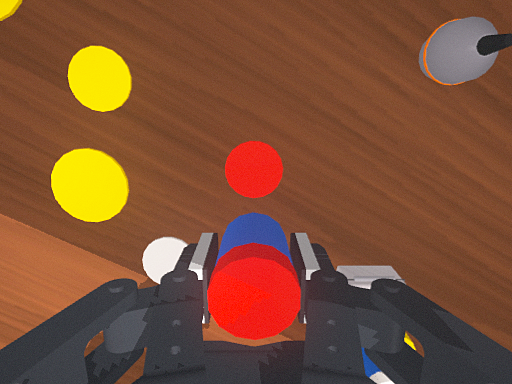

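>>> jog_arm(plan=[[[0,0,0],[0,0,0.03],-1],[[0,0,0],[0,0,0.07],-1],[[0,0,0],[0,0,0.11],-1],[[0,0,0],[0,0,0.14],-1],[[0,0,0],[0,0,0.158],-1],[[0,0,0],[0,0,0.162],-1],[[0,0,0],[0,0,0.164],-1],[[0,0,0],[0,0,0.166],-1],[[0,0,0],[0,0,0.166],-1]])

```text
time: 8.25
tool_pos: [612.0, -72.0, -5.7]
tcp_rot: [179.9, -0.1, 29.5]
ft_force: [0.6, 0.9, -0.6]
finger_gap: 33.4
```

```bash
python3 w.py w6 611 -72|head -9
```

```text
8.25 [612.03 -72.04  -5.74] [179.95  -0.06  29.53] 33.40044096681961 [ 0.57  0.88 -0.58]
red 3630 [252.86 208.56] [629.49 -60.17   4.65] ray@med z [627.33 -63.17   4.65]
    rect [623.8 -65.2] [34.8 57.4] 31.0
red 7073 [253.56 291.86] [615.09 -70.52  56.07] ray@med z [615.17 -70.41  56.07]
    rect [598.3 -82.2] [69.4 33.6] 35.5
yellow 827 [  5.8 274. ] [532.79  30.98   5.13] ray@med z [532.69  31.39   5.13]
    rect [529.4  31.8] [46.1  8.8] 20.2
white 526 [200.27 254.56] [612.28 -48.4   44.19] ray@med z [612.67 -48.35  44.19]
    rect [611.  -48.9] [4.8 5.4] 27.6
```

>>> jog_arm(plan=[[[0,0,0],[0,0,0.0008],-1],[[0,0,0],[0,0,0.0016],-1],[[0,0,0],[0,0,0.0022],-1],[[0,0,0],[0,0,0.0022],-1]])

```text
time: 8.8
tool_pos: [611.8, -72.0, -7.3]
tcp_rot: [180.0, -0.0, 29.5]
ft_force: [-5.8, 0.4, 10.7]
finger_gap: 33.3
```

>>> jog_arm(plan=[[[0,0,0],[0,0,0.001],-0.1],[[0,0,0],[0,0,0.001],0.1],[[0,0,0],[0,0,0.001],0.4],[[0,0,0],[0,0,0.001],0.8],[[0,0,0],[0,0,0.001],0.8],[[0,0,0],[0,0,-0.03],0.8],[[0,0,0],[0,0,-0.08],0.8],[[0,0,0],[0,0,-0.13],1],[[0,0,0],[0,0,-0.17],1],[[0,0,0],[0,0,-0.17],1],[[0,0,0],[0,0,-0.17],1]])

```text
time: 10.18
tool_pos: [611.1, -71.9, 160.5]
tcp_rot: [-180.0, 0.0, 29.5]
ft_force: [0.5, 0.8, -1.1]
finger_gap: 85.2
```

```bash
python3 w.py w7 611 -72|head -9;python3 -c "
from bench import *;from h import *
s=sense();print(go(s,[508.5,-267,180],29.5))"
```

```text
10.175 [611.05 -71.88 160.53] [-179.97    0.03   29.53] 85.18838092613737 [ 0.54  0.75 -1.1 ]
red 2515 [254.12 171.03] [618.16 -68.48   6.44] ray@med z [613.01 -71.54   6.44]
    rect [615.8 -70.4] [53.1 56.8] 15.0
yellow 334 [8.62 7.75] [634.04 186.48   5.56] ray@med z [633.66 186.16   5.56]
    rect [633.6 188.5] [12.4 26.9] 73.6
yellow 3243 [100.21  78.22] [618.64  94.75   4.68] ray@med z [618.66  94.73   4.68]
    rect [617.7  94.5] [56.9 57.6] 30.8
yellow 4425 [ 90.36 184.43] [520.28  64.1    5.88] ray@med z [520.27  64.19   5.88]
    rect [518.6  64.1] [74.9 75.7] 64.0
(array([-0.09,  0.11,  0.02]), array([-0.1849,  0.1196, -0.0203]))
```

View pics/w7.png

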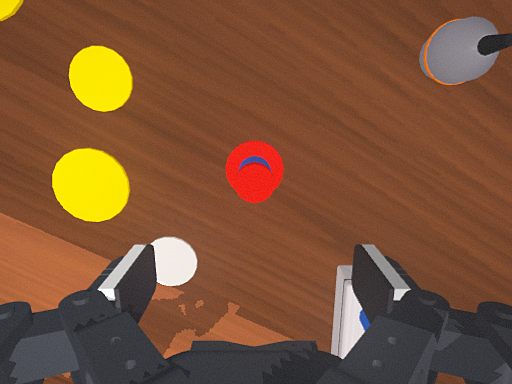

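>>> jog_arm(plan=[[[0,0,0],[-0.046,0.03,-0.015],1],[[0,0,0],[-0.092,0.06,-0.02],1],[[0,0,0],[-0.138,0.09,-0.02],1],[[0,0,0],[-0.1849,0.1196,-0.02],1],[[0,0,0],[-0.1849,0.1196,-0.02],1],[[0,0,0],[-0.1849,0.1196,-0.02],1],[[0,0,0],[-0.1849,0.1196,-0.02],1]])

```text
time: 11.1
tool_pos: [509.7, -265.8, 180.3]
tcp_rot: [-179.9, 0.0, 29.6]
ft_force: [0.4, -0.3, -0.0]
finger_gap: 85.2
```

```bash
python3 w.py w8 520 -260
```

```text
11.1 [ 509.66 -265.84  180.31] [-179.92    0.02   29.61] 85.23223150211757 [ 0.41 -0.29 -0.02]
yellow 1508 [256.03 130.45] [ 551.63 -244.11   92.7 ] ray@med z [ 551.71 -244.17   92.7 ]
    rect [ 551.6 -244.2] [32.9 32. ] 30.3
white 2867 [41.85 82.05] [482.04 -42.34   4.67] ray@med z [482.04 -42.32   4.67]
    rect [481.1 -41.9] [56.2 58. ] 30.4
white 6346 [254.92 149.61] [ 527.01 -254.92   42.87] ray@med z [ 532.46 -254.31   42.87]
    rect [ 531.1 -255.3] [120.8  59.6] 29.7
white 721 [119.44 271.85] [ 497.1  -219.64  243.55] ray@med z [ 497.66 -219.77  243.55]
    rect [ 495.1 -218.8] [5.3 9. ] 28.0
white 730 [387.64 271.25] [ 543.34 -300.85  242.77] ray@med z [ 543.39 -300.53  242.77]
    rect [ 516.1 -370.1] [154.2   8.8] 70.3
36 4937 ((530.45068359375, -255.4935302734375), (121.72948455810547, 60.17032241821289), 29.578369140625) ((531.1814575195312, -255.65066528320312), 63.60934829711914)
87 2943 ((530.8682861328125, -255.63377380371094), (80.26443481445312, 33.25484085083008), 29.055984497070312) ((531.2437133789062, -256.30950927734375), 40.14156723022461)
```

View pics/w8.png

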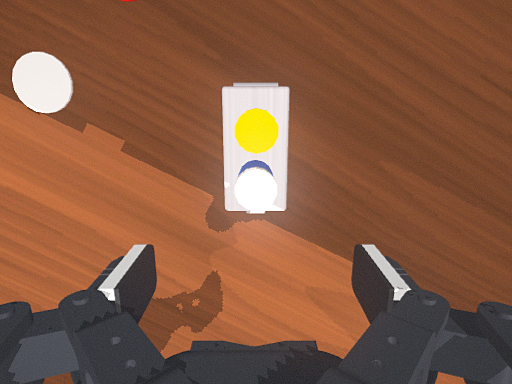

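```bash
python3 - <<'E'
from bench import *
from h import *
print(go(sense(),[509.1,-268,31],29.5))
E
```

```text
(array([-0.05,  0.01,  0.13]), array([-0.0017,  0.0016,  0.1496]))
```

>>> jog_arm(plan=[[[0,0,0.1],[-0.0017,0.0016,0.04],1],[[0,0,0.1],[-0.0017,0.0016,0.085],1],[[0,0,0.1],[-0.0017,0.0016,0.125],1],[[0,0,0.1],[-0.0017,0.0016,0.1496],1],[[0,0,0.1],[-0.0017,0.0016,0.1496],0.6],[[0,0,0.1],[-0.0017,0.0016,0.1496],0.2],[[0,0,0.1],[-0.0017,0.0016,0.1496],0],[[0,0,0.1],[-0.0017,0.0016,0.1496],-0.1],[[0,0,0.1],[-0.0017,0.0016,0.1496],-0.2],[[0,0,0.1],[-0.0017,0.0016,0.1496],-0.5],[[0,0,0.1],[-0.0017,0.0016,0.1496],-1],[[0,0,0.1],[-0.0017,0.0016,0.1496],-1]])

```text
time: 12.65
tool_pos: [509.2, -269.7, 32.3]
tcp_rot: [179.9, -0.0, 29.4]
ft_force: [-0.7, 0.2, 6.1]
finger_gap: 33.5
```

```bash
python3 w.py w9 520 -260|head -3; python3 - <<'E'
from bench import *
from h import *
print(go(sense(),[479.2,-43,130],29.5))
E
```

```text
12.65 [ 509.16 -269.71   32.32] [179.95  -0.03  29.42] 33.54560527056732 [-0.65  0.16  6.09]
yellow 8260 [249.   162.78] [ 551.94 -244.01   92.69] ray@med z [ 551.94 -244.04   92.69]
    rect [ 551.3 -244.4] [33.7 33.1] 78.2
(array([ 0.05, -0.03, -0.08]), array([ 0.0853, -0.2121, -0.0978]))
```

View pics/w9.png

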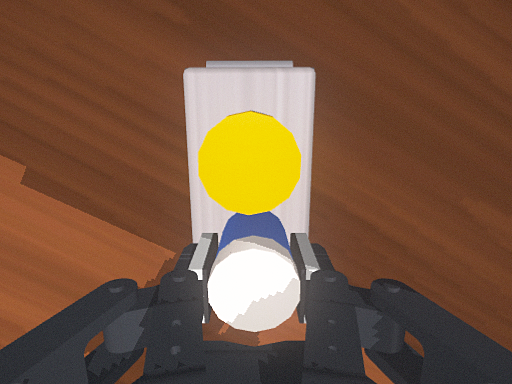

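>>> jog_arm(plan=[[[0,0,0],[0,0,-0.02],-1],[[0,0,0],[0,0,-0.05],-1],[[0,0,0],[0,0,-0.08],-1],[[0,0,0],[0.015,-0.037,-0.098],-1],[[0,0,0],[0.031,-0.077,-0.098],-1],[[0,0,0],[0.047,-0.117,-0.098],-1],[[0,0,0],[0.062,-0.155,-0.098],-1],[[0,0,0],[0.076,-0.189,-0.098],-1],[[0,0,0],[0.0853,-0.2121,-0.098],-1],[[0,0,0],[0.0853,-0.2121,-0.098],-1],[[0,0,0],[0.0853,-0.2121,-0.098],-1]])

```text
time: 14.08
tool_pos: [479.1, -43.3, 130.3]
tcp_rot: [179.9, -0.0, 29.4]
ft_force: [0.6, 0.0, -0.1]
finger_gap: 33.3
```

```bash
python3 w.py w10 479 -43; python3 - <<'E'
from bench import *
from h import *
print(go(sense(),[479.2,-43,-5],29.5))
E
```

```text
14.075 [479.14 -43.26 130.3 ] [179.95  -0.03  29.44] 33.26678856091929 [ 0.55  0.04 -0.14]
red 4166 [369.49  53.64] [609.6  -66.57  53.04] ray@med z [605.36 -63.34  53.04]
    rect [619.1 -73.2] [56.9 69.2] 67.2
yellow 6856 [164.15  76.59] [519.67  64.52   5.96] ray@med z [519.67  64.52   5.96]
    rect [518.5  64.2] [75.1 75.1] 28.7
white 3057 [252.85 175.97] [482.03 -41.26   4.68] ray@med z [482.   -41.24   4.68]
    rect [481.5 -41.6] [56.5 56.7] 65.7
white 2474 [453.45 236.51] [ 525.09 -225.66   17.83] ray@med z [ 525.1  -226.25   17.83]
    rect [ 527.  -228.1] [125.1  47.3] 5.8
white 5844 [483.93 259.85] [ 518.23 -244.25   42.49] ray@med z [ 522.21 -242.96   42.49]
    rect [ 522.3 -243.8] [124.5  49.7] 39.1
white 533 [200.26 254.44] [479.46 -19.57 179.78] ray@med z [479.67 -19.55 179.78]
    rect [478.1 -20.2] [4.8 5.3] 27.3
white 524 [306.99 254.05] [499.77 -55.55 179.48] ray@med z [499.89 -55.4  179.48]
    rect [476.3 -85.6] [80.1  5.9] 52.8
white 7013 [253.58 283.88] [484.2  -40.57 190.54] ray@med z [484.28 -40.52 190.54]
    rect [481.6 -42.1] [35.1 33.6] 29.1
136 255 ((490.4361877441406, -37.03852462768555), (12.043752670288086, 30.76285171508789), 29.46615982055664) ((485.19317626953125, -40.00071716308594), 15.381525993347168)
(array([ 0.04, -0.02, -0.1 ]), array([ 0.0003, -0.0005,  0.1351]))
```

View pics/w10.png

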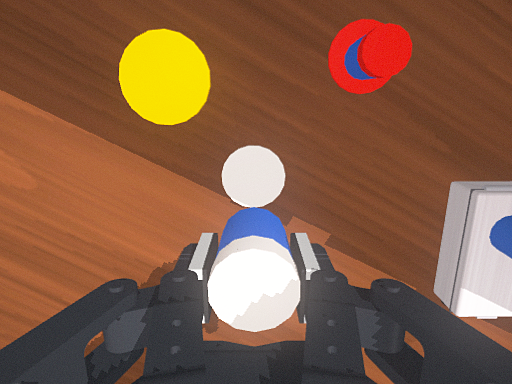

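>>> jog_arm(plan=[[[0,0,0],[0.0003,-0.0003,0.03],-1],[[0,0,0],[0.0003,-0.0003,0.07],-1],[[0,0,0],[0.0003,-0.0003,0.105],-1],[[0,0,0],[0.0003,-0.0003,0.125],-1],[[0,0,0],[0.0003,-0.0003,0.131],-1],[[0,0,0],[0.0003,-0.0003,0.1335],-1],[[0,0,0],[0.0003,-0.0003,0.1345],-1],[[0,0,0],[0.0003,-0.0003,0.1355],-1],[[0,0,0],[0.0003,-0.0003,0.1355],-1]])

```text
time: 15.25
tool_pos: [479.4, -42.3, -5.4]
tcp_rot: [180.0, -0.0, 29.4]
ft_force: [0.7, 0.8, 0.3]
finger_gap: 33.6
```

>>> jog_arm(plan=[[[0,0,0],[0,0,0.0005],-1],[[0,0,0],[0,0,0.001],-1],[[0,0,0],[0,0,0.0015],-1],[[0,0,0],[0,0,0.0015],-1]])

```text
time: 15.75
tool_pos: [479.4, -42.3, -5.8]
tcp_rot: [180.0, -0.0, 29.4]
ft_force: [-7.7, 1.8, 17.5]
finger_gap: 33.2
```

>>> jog_arm(plan=[[[0,0,0],[0,0,-0.0007],-1],[[0,0,0],[0,0,-0.0007],-0.1],[[0,0,0],[0,0,-0.0007],0.1],[[0,0,0],[0,0,-0.0007],0.4],[[0,0,0],[0,0,-0.0007],0.8],[[0,0,0],[0,0,-0.0007],0.8],[[0,0,0],[0,0,-0.03],0.8],[[0,0,0],[0,0,-0.08],0.8],[[0,0,0],[0,0,-0.13],1],[[0,0,0],[0,0,-0.185],1],[[0,0,0],[0,0,-0.185],1],[[0,0,0],[0,0,-0.185],1]])

```text
time: 17.25
tool_pos: [478.9, -42.3, 177.3]
tcp_rot: [180.0, -0.0, 29.4]
ft_force: [-0.7, 0.0, -0.5]
finger_gap: 85.3
```

```bash
python3 w.py w11 479 -43|grep -A1 white; python3 - <<'E'
from bench import *
from h import *
print(go(sense(),[549.1,-245.5,180],29.5))
E
```

```text
white 186 [ 9.41 79.81] [439.58 208.31   3.69] ray@med z [439.22 208.03   3.69]
    rect [441.  205.8] [10.4 25.2] 20.9
white 2224 [254.   167.26] [486.42 -38.49  46.81] ray@med z [488.27 -37.68  46.81]
    rect [482.5 -41.4] [54.7 57.1] 15.1
white 7507 [454.95 229.97] [ 524.63 -242.41   42.18] ray@med z [ 529.68 -239.74   42.18]
    rect [ 527.4 -262.9] [138.1  92.6] 18.9
white 715 [119.52 271.63] [466.37   4.02 240.28] ray@med z [466.9    3.89 240.28]
    rect [464.3   4.8] [4.8 9.2] 30.9
white 725 [387.63 271.33] [512.33 -77.38 239.94] ray@med z [512.42 -76.98 239.94]
    rect [ 484.9 -145.8] [153.    9.6] 70.2
(array([-0.07,  0.08, -0.07]), array([-0.0382,  0.2119, -0.0039]))
```

View pics/w11.png

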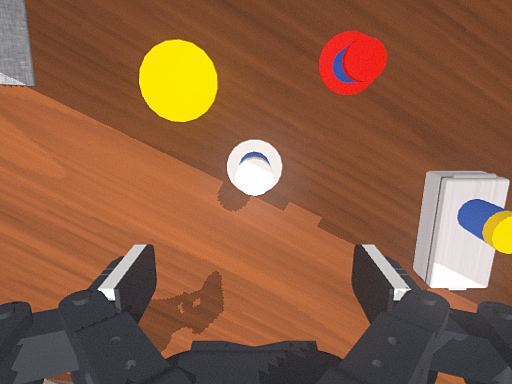

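>>> jog_arm(plan=[[[0,0,0],[-0.009,0.05,-0.004],1],[[0,0,0],[-0.018,0.1,-0.004],1],[[0,0,0],[-0.027,0.15,-0.004],1],[[0,0,0],[-0.0382,0.2119,-0.004],1],[[0,0,0],[-0.0382,0.2119,-0.004],1],[[0,0,0],[-0.0382,0.2119,-0.004],1],[[0,0,0],[-0.0382,0.2119,-0.004],1]])

```text
time: 18.18
tool_pos: [549.4, -244.3, 181.0]
tcp_rot: [-179.9, 0.0, 29.5]
ft_force: [0.3, 0.3, 0.0]
finger_gap: 85.6
```

```bash
python3 w.py w12 530 -255; python3 - <<'E'
from bench import *
from h import *
print(go(sense(),[549.1,-245.6,31],29.5))
E
```

```text
18.175 [ 549.35 -244.3   180.96] [-179.93    0.02   29.49] 85.5637608818415 [0.26 0.32 0.03]
red 2541 [121.81  22.03] [609.44 -80.61  46.51] ray@med z [610.21 -85.07  46.51]
    rect [610.3 -78.6] [41.3 57. ] 64.5
yellow 1391 [254.88 186.72] [ 552.6  -243.75   92.59] ray@med z [ 552.57 -243.79   92.59]
    rect [ 551.6 -244.3] [33.3 32.5] 55.5
white 2668 [ 37.31 130.61] [486.81 -47.5   44.11] ray@med z [490.32 -53.06  44.11]
    rect [483.8 -45.5] [56.8 50.2] 35.8
white 5708 [253.98 194.53] [ 527.34 -255.35   42.53] ray@med z [ 534.1  -253.41   42.53]
    rect [ 523.2 -259.8] [140.2  59.9] 29.3
white 742 [119.43 271.87] [ 536.88 -198.11  244.23] ray@med z [ 537.45 -198.21  244.23]
    rect [ 535.  -197.3] [5.5 9. ] 26.2
white 743 [387.64 271.36] [ 582.89 -279.36  243.59] ray@med z [ 583.   -278.98  243.59]
    rect [ 555.1 -348.7] [154.6   9.7] 70.2
36 5595 ((530.6930541992188, -255.36138916015625), (121.32820892333984, 60.0908317565918), 29.631908416748047) ((531.129638671875, -255.11485290527344), 63.61539840698242)
87 1390 ((551.0507202148438, -244.2352752685547), (33.72578811645508, 32.85242462158203), 30.37376594543457) ((550.9873046875, -244.4219512939453), 17.07723617553711)
(array([-0.02,  0.  ,  0.  ]), array([-0.001 ,  0.0009,  0.1505]))
```

>>> jog_arm(plan=[[[0,0,0],[-0.001,0.0005,0.04],1],[[0,0,0],[-0.001,0.0005,0.085],1],[[0,0,0],[-0.001,0.0005,0.125],1],[[0,0,0],[-0.001,0.0005,0.1505],1],[[0,0,0],[-0.001,0.0005,0.1505],0.6],[[0,0,0],[-0.001,0.0005,0.1505],0.2],[[0,0,0],[-0.001,0.0005,0.1505],0],[[0,0,0],[-0.001,0.0005,0.1505],-0.1],[[0,0,0],[-0.001,0.0005,0.1505],-0.2],[[0,0,0],[-0.001,0.0005,0.1505],-0.5],[[0,0,0],[-0.001,0.0005,0.1505],-1],[[0,0,0],[-0.001,0.0005,0.1505],-1]])

```text
time: 19.73
tool_pos: [549.6, -246.9, 31.8]
tcp_rot: [180.0, -0.0, 29.4]
ft_force: [-1.0, 0.6, 4.9]
finger_gap: 33.5
```

```bash
python3 w.py w13 520 -260|head -1; python3 - <<'E'
from bench import *
from h import *
print(go(sense(),[615.2,93.3,130],29.5))
E
```

```text
19.725 [ 549.6  -246.87   31.81] [179.95  -0.03  29.42] 33.48165956128155 [-0.98  0.63  4.91]
(array([ 0.05, -0.03, -0.07]), array([ 0.2243, -0.264 , -0.0983]))
```

View pics/w13.png

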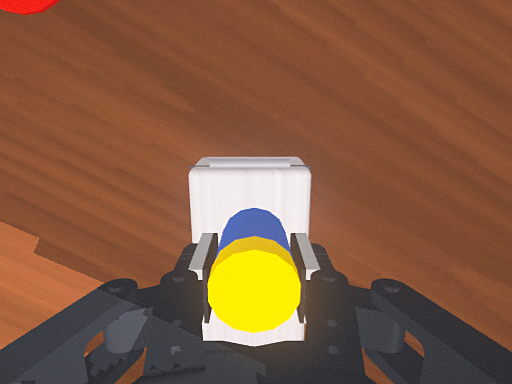

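>>> jog_arm(plan=[[[0,0,0],[0,0,-0.02],-1],[[0,0,0],[0,0,-0.05],-1],[[0,0,0],[0,0,-0.08],-1],[[0,0,0],[0.03,-0.035,-0.0983],-1],[[0,0,0],[0.062,-0.073,-0.0983],-1],[[0,0,0],[0.095,-0.112,-0.0983],-1],[[0,0,0],[0.128,-0.151,-0.0983],-1],[[0,0,0],[0.16,-0.188,-0.0983],-1],[[0,0,0],[0.192,-0.226,-0.0983],-1],[[0,0,0],[0.213,-0.251,-0.0983],-1],[[0,0,0],[0.2243,-0.264,-0.0983],-1],[[0,0,0],[0.2243,-0.264,-0.0983],-1]])

```text
time: 21.28
tool_pos: [615.0, 94.1, 129.8]
tcp_rot: [180.0, -0.0, 29.5]
ft_force: [-0.4, -0.7, -0.6]
finger_gap: 33.0
```

```bash
python3 w.py w14 615 94|grep -A1 yellow; python3 - <<'E'
from bench import *
from h import *
print(go(sense(),[615.2,93.3,-5],29.5))
E
```

```text
yellow 6948 [142.85  73.58] [648.76 218.12   5.96] ray@med z [648.75 218.11   5.96]
    rect [647.2 217.6] [75.  75.6] 62.0
yellow 3088 [254.04 175.52] [618.66  95.4    4.68] ray@med z [618.7   95.42   4.68]
    rect [618.   95.1] [56.7 56.3] 29.8
yellow 7055 [253.65 284.94] [619.92  96.58 190.52] ray@med z [619.99  96.66 190.52]
    rect [558.2  55.6] [177.2  33.7] 33.7
(array([ 0.03,  0.01, -0.05]), array([ 0.0005, -0.0002,  0.1347]))
```

View pics/w14.png

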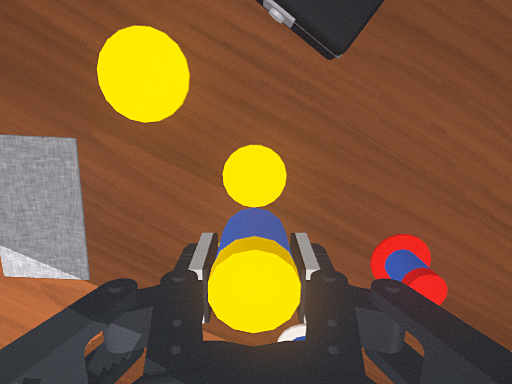

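>>> jog_arm(plan=[[[0,0,0],[-0.0005,0,0.03],-1],[[0,0,0],[-0.0005,0,0.07],-1],[[0,0,0],[-0.0005,0,0.105],-1],[[0,0,0],[-0.0005,0,0.125],-1],[[0,0,0],[-0.0005,0,0.131],-1],[[0,0,0],[-0.0005,0,0.1335],-1],[[0,0,0],[-0.0005,0,0.1345],-1],[[0,0,0],[-0.0005,0,0.1355],-1],[[0,0,0],[-0.0005,0,0.1355],-1]])

```text
time: 22.45
tool_pos: [614.8, 93.4, -5.5]
tcp_rot: [180.0, -0.0, 29.4]
ft_force: [0.2, 0.0, -0.9]
finger_gap: 33.1
```

>>> jog_arm(plan=[[[0,0,0],[0,0,0.0005],-1],[[0,0,0],[0,0,0.001],-1],[[0,0,0],[0,0,0.0013],-1],[[0,0,0],[0,0,0.0013],-1]])

```text
time: 22.95
tool_pos: [614.7, 93.4, -6.2]
tcp_rot: [180.0, -0.0, 29.4]
ft_force: [-4.9, -0.7, 8.0]
finger_gap: 33.1
```

>>> jog_arm(plan=[[[0,0,0],[0,0,-0.0003],-1],[[0,0,0],[0,0,-0.0003],-0.1],[[0,0,0],[0,0,-0.0003],0.1],[[0,0,0],[0,0,-0.0003],0.4],[[0,0,0],[0,0,-0.0003],0.8],[[0,0,0],[0,0,-0.0003],0.8],[[0,0,0],[0,0,-0.03],0.8],[[0,0,0],[0,0,-0.08],0.8],[[0,0,0],[0,0,-0.13],1],[[0,0,0],[0,0,-0.185],1],[[0,0,0],[0,0,-0.185],1],[[0,0,0],[0,0,-0.185],1]])

```text
time: 24.45
tool_pos: [614.4, 93.3, 177.6]
tcp_rot: [180.0, -0.0, 29.4]
ft_force: [-0.1, 0.3, 0.2]
finger_gap: 85.0
```

```bash
python3 w.py w15 615 94|grep -A1 yellow; python3 - <<'E'
from bench import *
from h import *
print(go(sense(),[528.4,-256.5,170],29.5))
E
```

```text
yellow 5087 [158.24  76.94] [648.59 217.99   5.97] ray@med z [648.55 218.05   5.97]
    rect [647.1 217.9] [75.4 75.5] 23.1
yellow 2266 [253.64 166.22] [622.45  97.76  43.93] ray@med z [623.98  98.4   43.93]
    rect [619.9  96. ] [52.8 57.4] 21.4
yellow 3314 [233.91 253.75] [520.18  65.21   5.88] ray@med z [520.05  65.1    5.88]
    rect [518.6  64.4] [75.3 74.9] 67.2
(array([-0.05,  0.1 , -0.08]), array([-0.2461,  0.2628,  0.0065]))
```

View pics/w15.png

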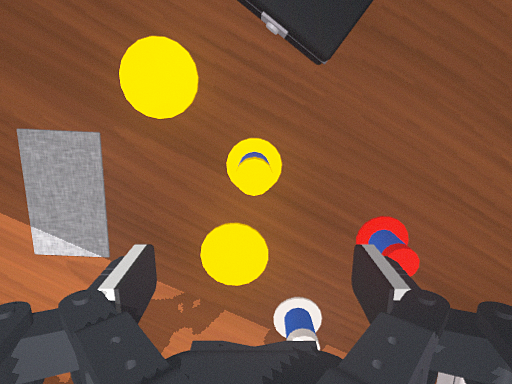

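>>> jog_arm(plan=[[[0,0,0],[-0.041,0.044,0],1],[[0,0,0],[-0.082,0.088,0],1],[[0,0,0],[-0.123,0.132,0],1],[[0,0,0],[-0.164,0.176,0],1],[[0,0,0],[-0.205,0.22,0.006],1],[[0,0,0],[-0.2461,0.2628,0.006],1],[[0,0,0],[-0.2461,0.2628,0.006],1],[[0,0,0],[-0.2461,0.2628,0.006],1],[[0,0,0],[-0.2461,0.2628,0.006],1]])

```text
time: 25.62
tool_pos: [529.2, -254.9, 170.8]
tcp_rot: [-179.9, 0.0, 29.5]
ft_force: [0.3, 1.2, 0.3]
finger_gap: 85.2
```

```bash
python3 w.py w16 530 -255|tail -3; python3 - <<'E'
from bench import *
from h import *
print(go(sense(),[528.3,-256.6,-18],29.6))
E
```

```text
white 735 [387.59 271.27] [ 562.83 -290.07  233.24] ray@med z [ 562.89 -289.65  233.24]
    rect [ 538.  -356.3] [147.7   6.2] 70.3
36 8095 ((530.2881469726562, -255.60926818847656), (120.73087310791016, 60.08877944946289), 29.53774070739746) ((530.7702026367188, -255.05072021484375), 63.863670349121094)
(array([-0.05,  0.02, -0.06]), array([-0.0017,  0.0011,  0.1891]))
```

View pics/w16.png

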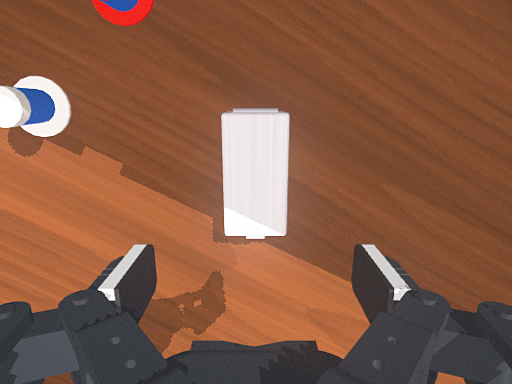

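>>> jog_arm(plan=[[[0,0,0],[-0.0017,0.0008,0.05],1],[[0,0,0],[-0.0017,0.0008,0.1],1],[[0,0,0],[-0.0017,0.0008,0.14],1],[[0,0,0],[-0.0017,0.0008,0.165],1],[[0,0,0],[-0.0017,0.0008,0.175],1],[[0,0,0],[-0.0017,0.0008,0.175],1]])

```text
time: 26.42
tool_pos: [528.2, -257.2, -3.5]
tcp_rot: [-180.0, 0.0, 29.5]
ft_force: [0.9, 0.0, 0.5]
finger_gap: 85.5
```

```bash
python3 w.py w17 530 -255|head -1
```

```text
26.425 [ 528.16 -257.24   -3.52] [-179.96    0.02   29.49] 85.45566148413441 [0.92 0.05 0.5 ]
```

View pics/w17.png

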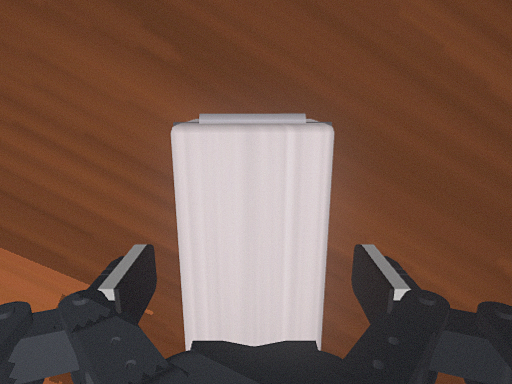

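>>> jog_arm(plan=[[[0,0,0],[0,0,0.008],1],[[0,0,0],[0,0,0.0145],1],[[0,0,0],[0,0,0.0145],1],[[0,0,0],[0,0,0.0145],0.7],[[0,0,0],[0,0,0.0145],0.5],[[0,0,0],[0,0,0.0145],0.4],[[0,0,0],[0,0,0.0145],0.2],[[0,0,0],[0,0,0.0145],-1],[[0,0,0],[0,0,0.0145],-1],[[0,0,0],[0,0,0.0145],-1]], force=60)

```text
time: 27.72
tool_pos: [528.4, -258.2, -17.4]
tcp_rot: [180.0, -0.0, 29.4]
ft_force: [-0.8, 2.0, 6.1]
finger_gap: 59.5
```

```bash
python3 w.py w18 530 -255|head -1; python3 - <<'E'
from bench import *
from h import *
print(go(sense(),[487.5,253.2,110],27.2))
E
```

```text
27.725 [ 528.37 -258.15  -17.39] [179.97  -0.02  29.42] 59.45768486013153 [-0.79  1.99  6.07]
(array([ 0.03, -0.02,  2.23]), array([ 0.2157, -0.4654, -0.1276]))
```

View pics/w18.png

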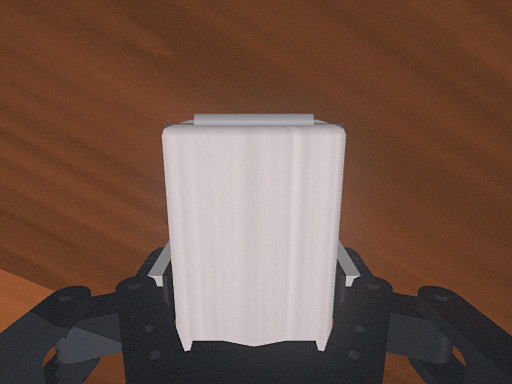

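>>> jog_arm(plan=[[[0,0,0],[0,0,-0.01],-1],[[0,0,0],[0,0,-0.03],-1],[[0,0,0],[0,0,-0.06],-1],[[0,0,0],[0,0,-0.095],-1],[[0,0,0],[0,0,-0.1276],-1],[[0,0,0],[0.016,-0.035,-0.1276],-1],[[0,0,0.5],[0.035,-0.075,-0.1276],-1],[[0,0,0.8],[0.056,-0.12,-0.1276],-1],[[0,0,1],[0.077,-0.165,-0.1276],-1],[[0,0,1.2],[0.098,-0.21,-0.1276],-1],[[0,0,1.4],[0.119,-0.255,-0.1276],-1],[[0,0,1.5],[0.137,-0.295,-0.1276],-1]])

```text
time: 29.28
tool_pos: [502.4, 68.0, 111.1]
tcp_rot: [180.0, -0.1, 27.9]
ft_force: [1.0, -0.9, -3.2]
finger_gap: 59.6
```

```bash
python3 - <<'E'
from bench import *
from h import *
s=sense();print(s['tool_pos'],s['finger_gap'],s['ft_force']);print(go(s,[487.5,253.2,110],27.2))
E
```

```text
[502.3653036   67.97313683 111.0826097 ] 59.580303265953646 [ 0.98206609 -0.93014022 -3.17772591]
(array([ 0.03, -0.08,  0.74]), array([ 0.0737, -0.1706,  0.0011]))
```

>>> jog_arm(plan=[[[0,0,0.3],[0.018,-0.042,0],-1],[[0,0,0.6],[0.036,-0.083,0],-1],[[0,0,0.7],[0.053,-0.122,0],-1],[[0,0,0.7],[0.066,-0.153,0],-1],[[0,0,0.7],[0.0737,-0.1706,0],-1],[[0,0,0.7],[0.0737,-0.1706,0],-1],[[0,0,0.7],[0.0737,-0.1706,0],-1]])

```text
time: 30.15
tool_pos: [487.8, 250.6, 109.9]
tcp_rot: [180.0, 0.0, 27.2]
ft_force: [-0.4, 0.2, -3.6]
finger_gap: 59.1
```

```bash
python3 w.py w19 487 253; python3 - <<'E'
from bench import *
from h import *
p=cv2.imread('pics/w19.png');d=np.load('pics/w19.npy');ci=camera_info('wrist');P=cloud(ci,d)
for nm,zl,zh in(('mat',1,6),('loader',160,180)):
  t=(masks(p)['grey'])&(P[...,2]>zl)&(P[...,2]<zh)&(abs(P[...,0]-487)<100)&(abs(P[...,1]-253)<100)
  for b,st,c in blobs(t,500): print(nm,st[4],c,cv2.minAreaRect(P[b][:,:2].astype(np.float32)))
print(sense()['tool_pos'],sense()['tcp_rot'])
E
```

```text
30.15 [487.84 250.62 109.87] [179.97   0.01  27.2 ] 59.07338220558381 [-0.37  0.17 -3.56]
yellow 6413 [389.    32.12] [639.04 213.36   6.03] ray@med z [639.32 214.62   6.03]
    rect [636.7 211.8] [51.7 77.4] 28.2
yellow 1878 [482.86 131.06] [608.91 109.19   4.69] ray@med z [613.08 105.98   4.69]
    rect [612.1 102.3] [57.4 40.9] 38.5
yellow 5392 [454.07 246.39] [519.74  66.56   5.98] ray@med z [519.77  66.54   5.98]
    rect [518.3  64.7] [75.5 76.2] 17.3
white 37826 [253.27 225.51] [513.35 263.09 169.85] ray@med z [512.88 263.47 169.85]
    rect [516.9 239.8] [ 88.1 105.1] 27.3
white 245 [503.16 316.02] [481.94 -19.47   4.66] ray@med z [482.24 -19.56   4.66]
    rect [483. -19.] [26.4 14.8] 13.8
136 92 ((518.5499267578125, 266.3957214355469), (54.01427459716797, 84.66498565673828), 27.249513626098633) ((509.9044494628906, 261.933349609375), 45.51924514770508)
mat 1884 [249.82696391 104.45382166] ((545.7210693359375, 283.0185546875), (13.907751083374023, 83.73296356201172), 27.146947860717773)
loader 39210 [253.70578934 227.55511349] ((506.4209289550781, 259.73370361328125), (88.4809341430664, 78.39979553222656), 27.467941284179688)
[487.88773466 250.44967349 109.81271632] [1.79976008e+02 1.06744218e-02 2.71752824e+01]
```

View pics/w19.png

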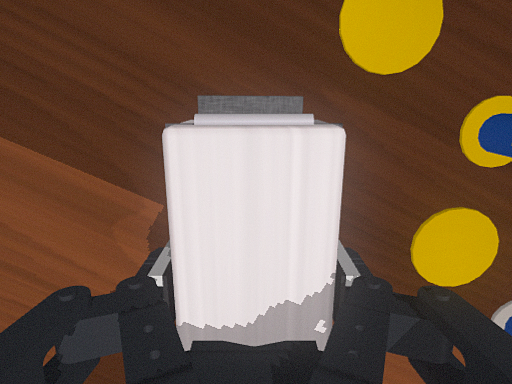

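>>> jog_arm(plan=[[[0,0,0],[0.0002,-0.0022,0.02],-1],[[0,0,0],[0.0002,-0.0025,0.055],-1],[[0,0,0],[0.0002,-0.0025,0.09],-1],[[0,0,0],[0.0002,-0.0025,0.11],-1],[[0,0,0],[0.0002,-0.0025,0.118],-1],[[0,0,0],[0.0002,-0.0025,0.121],-1],[[0,0,0],[0.0002,-0.0025,0.1225],-1],[[0,0,0],[0.0002,-0.0025,0.123],-1],[[0,0,0],[0.0002,-0.0025,0.123],-1]])

```text
time: 31.32
tool_pos: [487.2, 254.0, -12.6]
tcp_rot: [180.0, -0.1, 27.2]
ft_force: [0.5, -0.3, -4.5]
finger_gap: 59.1
```

>>> jog_arm(plan=[[[0,0,0],[0,0,0.0007],-1],[[0,0,0],[0,0,0.0014],-1],[[0,0,0],[0,0,0.0018],-1],[[0,0,0],[0,0,0.0018],-1]])

```text
time: 31.82
tool_pos: [486.9, 253.9, -14.4]
tcp_rot: [-180.0, -0.0, 27.2]
ft_force: [-3.4, -2.6, 5.1]
finger_gap: 59.6
```

Contact with the mat; release.

>>> jog_arm(plan=[[[0,0,0],[0,0,0],0.4],[[0,0,0],[0,0,0],0.6],[[0,0,0],[0,0,0],1],[[0,0,0],[0,0,0],1],[[0,0,0],[0,0,-0.03],1],[[0,0,0],[0,0,-0.08],1],[[0,0,0],[0,0,-0.13],1],[[0,0,0],[0,0,-0.19],1],[[0,0,0],[0,0,-0.23],1],[[0,0,0],[0,0,-0.25],1],[[0,0,0],[0,0,-0.25],1],[[0,0,0],[0,0,-0.25],1]])

```text
time: 33.33
tool_pos: [485.7, 253.4, 232.3]
tcp_rot: [-180.0, 0.2, 27.2]
ft_force: [0.5, -0.4, -0.3]
finger_gap: 85.7
```

```bash
python3 w.py w20 487 253; python3 - <<'E'
from bench import *
from h import *
print(go(sense(),[250,-480,300],20))
p=cv2.imread('pics/w20.png');d=np.load('pics/w20.npy');ci=camera_info('wrist');P=cloud(ci,d)
for nm,zl,zh in(('mat',1,6),('loader',40,49)):
  t=(masks(p)['grey'])&(P[...,2]>zl)&(P[...,2]<zh)&(abs(P[...,0]-487)<100)&(abs(P[...,1]-253)<100)
  for b,st,c in blobs(t,300): print(nm,st[4],c,cv2.minAreaRect(P[b][:,:2].astype(np.float32)))
E
```

```text
33.325 [485.7  253.41 232.28] [-179.98    0.21   27.22] 85.69134437140512 [ 0.46 -0.36 -0.29]
yellow 4082 [349.66  43.24] [647.92 218.71   6.05] ray@med z [648.01 218.72   6.05]
    rect [647.9 218.2] [75.1 77.4] 77.5
yellow 2025 [433.94 121.64] [615.9  100.91  44.7 ] ray@med z [613.98 106.85  44.7 ]
    rect [619.7  86.1] [56.5 76.8] 12.8
yellow 2803 [399.85 203.86] [519.46  65.9    6.  ] ray@med z [519.44  65.86   6.  ]
    rect [518.4  64.8] [74.9 75.5] 14.8
white 6734 [254.88 157.8 ] [493.48 256.56  45.46] ray@med z [494.32 256.14  45.46]
    rect [489.  254.8] [137.5  83. ] 26.6
white 715 [446.33 259.68] [485.45 -30.04   4.68] ray@med z [483.12 -32.56   4.68]
    rect [482.3 -37.4] [49.9 56.6] 80.2
white 720 [119.47 271.83] [475.21 300.23 295.43] ray@med z [475.79 300.09 295.43]
    rect [473.6 301. ] [5.2 8.7] 24.4
white 720 [387.67 271.37] [518.03 217.19 294.77] ray@med z [518.07 217.51 294.77]
    rect [485.2 131.9] [188.6   6.1] 69.6
white 786 [472.76 281.01] [482.77 -36.33  54.5 ] ray@med z [483.03 -36.2   54.5 ]
    rect [477.9 -67.6] [90.1 32.8] 81.6
36 5973 ((490.45074462890625, 255.61135864257812), (121.10560607910156, 60.0994758605957), 27.259492874145508) ((491.2312316894531, 255.60501098632812), 64.04100799560547)
(array([-0.01,  0.24,  7.23]), array([-0.5453,  0.5443, -0.0658]))
mat 2103 [253.89966714 140.76367095] ((488.7893981933594, 254.589599609375), (139.56295776367188, 84.28852081298828), 26.890966415405273)
loader 5866 [253.68479373 158.03068531] ((489.30621337890625, 255.05104064941406), (119.12532806396484, 60.08891296386719), 27.29570960998535)
```

View pics/w20.png

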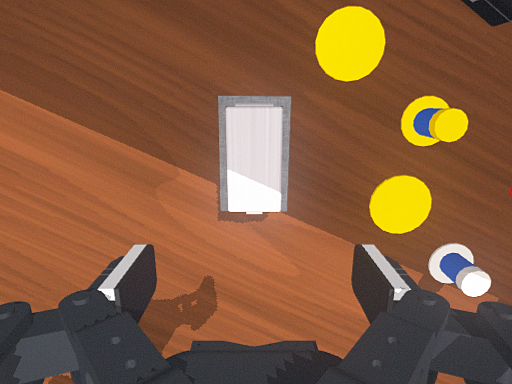

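```bash
python3 - <<'E'
from bench import *
from h import *
np.set_printoptions(precision=1,suppress=True)
for n in("top","side"):
    p,d=snapshot(n);ci=camera_info(n);P=cloud(ci,d);cv2.imwrite(f'pics/{n}_end.png',p)
    for nm,c in(('red',(612,-72)),('white',(479.1,-42.8)),('yellow',(615.2,93.5)),('box',(770,136)),('blower',(781,-166))):
        m=(np.hypot(P[...,0]-c[0],P[...,1]-c[1])<(35 if nm not in('box',) else 80))
        t=m&(P[...,2]>(49 if nm in('red','white','yellow') else 30))&(P[...,2]<90)
        if t.sum()>20: print(n,nm,t.sum(),cv2.minEnclosingCircle(P[t][:,:2].astype(np.float32)),np.nanmedian(P[t],0))
print(sense()['time'])
E
```

```text
top red 112 ((610.35498046875, -71.84542846679688), 16.566532135009766) [610.2 -71.8  54.4]
top white 108 ((480.6838073730469, -41.01327133178711), 16.52601432800293) [480.6 -41.5  54.8]
top yellow 107 ((614.7448120117188, 94.10609436035156), 16.586183547973633) [615.   93.1  54.9]
top box 967 ((773.36083984375, 137.4694061279297), 64.47612762451172) [771.7 137.4  45.2]
top blower 221 ((788.6119995117188, -168.3474578857422), 24.80154800415039) [ 783.3 -165.8   48.6]
side red 109 ((609.0070190429688, -70.44847869873047), 18.060565948486328) [609.6 -72.2  53. ]
side white 112 ((479.4445495605469, -40.39990997314453), 18.043087005615234) [478.9 -43.4  52.9]
side yellow 77 ((614.2657470703125, 94.50115203857422), 17.58013343811035) [614.2  92.2  53.1]
side box 611 ((771.2445678710938, 138.35263061523438), 65.01481628417969) [768.3 126.5  43.7]
side blower 315 ((786.2325439453125, -169.6866455078125), 24.172632217407227) [ 781.8 -176.2   46.4]
33.475
```

View pics/side_end.png

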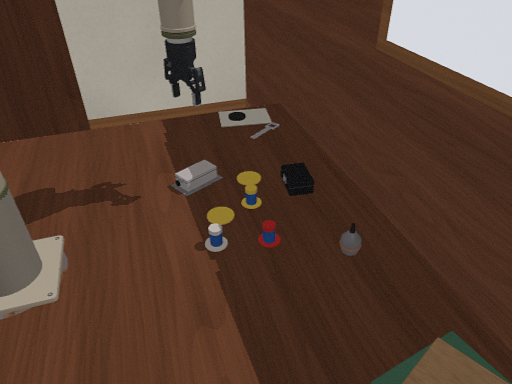

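View pics/top_end.png

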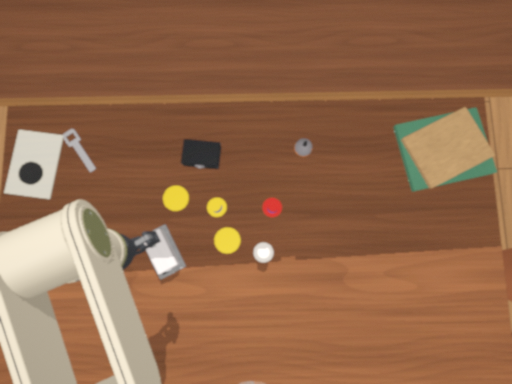

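All four are in place, each within about 3 mm of its coaster's centre or the mat's, and the robot is clear of everything.

```bash
python3 -c "
from bench import *
print(hand_in())"
```

```text
the job is handed in; nothing more can be done
None
```

I took the stack apart and handed the job in at about 33.5 s; the hand-in gave no verdict.

- **Canisters:** in the top and side cameras, red, white and yellow stand upright on their own coasters, each about 1–3 mm off centre. The yellow one is on the 58 mm coaster.
- **Loader:** it lies on the grey mat with its centre within about 2 mm of the mat's and its long axis within about 0.5°.
- **Bystanders:** the blower bulb and black box were never approached and show no shift beyond measurement noise.

**First grasp failed:** the fingers closed on nothing and pressed on the red lid with about 11 N, sliding the red canister about 3 mm. It stayed upright.

**Tool height disagreed:** the real fingertips sit about 38 mm higher than the stated TCP and nose length imply. I measured this from the contact and from the wrist camera's depth image, and used the corrected height for the other grasps.

**Camera offset:** the wrist camera read about 3 mm further along the tool's x axis than the top and side cameras. I allowed for this in the moves.

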